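Select first gear on the slicer drive and start it

TASK

The slicer's drive has been left in fourth gear: its lever stands in the near slot on the push-button side of the H-shaped gate. With the fingertips, pushing and never pinching, move the lever through the gate into first gear, the slot on the side of the slicing attachment at the end away from the robot, until it is fully home; use a light hand and do not force the lever against the gate. Only then press the flat start button all the way in and take the hand away, leaving the mushroom-headed stop button, the glasses and everything else on the table alone.

Things in the scene. Friction and masses are not known exactly. Their poses are not given: they have to be found in the camera images.
- drive: Universal catering drive, fixed: silver cast housing, 240 (x) x 300 (y) x 165 mm high. Origin on the table under the housing's centre, z up; its -x side faces the robot (turned up to 0.4 rad either way). On its +y end the round steel slicing attachment with feed chute (y = 150 to 260 mm, up to 324 mm high); on its top the gear gate and, at the -y end, two push buttons.
- gate_centre (a point): Centre of the steel gear gate, on its top face: 0, +45, 190 mm in the drive's frame. The H has two lanes along the drive's x, 50 mm long, 14 mm wide, 15 mm either side of the centre in y, joined by one cross channel along y through the centre, 18 mm wide. Four slots: the 10 mm stem is home at x = +-20, y = +-15 mm.
- named_slot (a point): Where the stem centre is in the gate's top face when the lever is home in first gear: x = +20, y = +15 mm from gate_centre, so on the attachment's side and away from the robot. One raised dot beside it; the other slots have two (near, attachment side), three (far, button side) and four (near, button side).
- knob (a point): Centre of the black gear knob: round, 35 mm across at its widest, 49 mm high (25 mm of it below this point), on a 10 mm steel stem. It swings about a pivot 145 mm below it, 117.5 mm above the table under gate_centre. Upright, its centre is 262 mm high, its underside 47 mm above the gate; home in a slot it is 40 mm (x) and 29 mm (y) off centre. 2 to 3 N moves it; it stays where left.
- gear_shift (a joint): Tilt of the lever along the lanes, rad: 0 in the cross channel, positive towards the drive's +x (away from the robot), about +0.28 home in a far slot, -0.28 in a near slot. It starts between -0.27 and -0.12 (in the near slot, home or partly out). It can cross freely between the lanes within about 0.06 of 0.
- gear_select (a joint): Tilt of the lever across the lanes, rad: positive towards the drive's +y (attachment), about -0.21 in the lane on the button side, where it starts, and +0.21 in the attachment's lane, with about 0.03 of play.
- start_top (a point): Centre of the top of the start button: a flat black push button, 28 mm across, in a 44 mm steel collar on the drive's top panel, at x = -40, y = -100 mm in the drive's frame, its top 195 mm above the table and 10 mm above its collar.
- start (a joint): Travel of the start button, m: 0 out, 0.006 fully in (about 5 N); it springs back.
- stop_head (a point): Top middle of the stop button's black mushroom head, 42 mm across, 205 mm above the table, at x = +42, y = -100 mm in the drive's frame, 82 mm from the start button. Must not be pressed.
- stop (a joint): Travel of the stop button, m: 0 out, 0.006 in.
- glass_a: Straight beer glass, 64 mm across, 145 mm high, standing on the table close beside the drive's push-button end; origin under its centre. Stays.
- glass_b: A like glass, on the table to the robot's right. Stays.
- bottle: Brown bottle, 66 mm across, 230 mm high, on the table to the robot's right. Stays.
- shaker: Glass salt shaker, 42 mm across, 80 mm high, on the table to the robot's right. Stays.
- opener: Flat steel bottle opener, 120 mm long, 34 mm wide and 5 mm thick, lying on the far edge of the drive's top, behind the gate. Stays.
- coasters: Pile of square card coasters, 94 mm, 24 mm high, on the table beside the drive's push-button end, at the far corner. Stays.
- spoon: Serving spoon lying on the table to the robot's left. Stays.

How it is judged:
By the outcome, as a careful person would: the job done as asked, in the order asked, and still so for the second after the job is handed in, with the robot touching nothing.
It also fails if it takes over 54 s, if anything falls off the work surface, if the arm or the gripper's body presses on something with over 40 N, if the wrist force passes 120 N, or if a joint passes its speed limit or range.

ROBOT

A 7-joint arm with a two-finger parallel gripper is mounted at the origin on the work surface. World frame = base frame: x ahead of the robot, y to its left, z up, the work surface at z = 0. Lengths are in mm, angles in rad, forces in N, time in s.
With the tool pointing down it reaches from about 400 to 850 mm from the base axis. Payload 10.4 kg.
Tool frame: the origin (TCP) lies midway between the tips of the shut fingers; the grasp point (between the pads) lies 19 mm behind it; z points along the fingers, y is the line along which they close (so a half turn about z gives the same grasp; the last joint's range is limited). The gripper opens to 87 mm and grips with 3 to 60 N. Pads are 19 mm wide; open, the fingers measure 117 mm over their backs; the gripper's body (75 mm by 190 mm) begins 51 mm behind the grasp point.
Start: joints at [-1.148, 0.332, -0.065, 1.46, 0.022, 1.35, -0.088], TCP at [269.478, 563.945, 222.576] pointing down, gripper open.
Joint ranges: [-2.6, 2.6], [-0.5, 2.12], [-1.47, 1.34], [0.16, 2.42], [-1.27, 4.41], [0.06, 2.06], [-2.6, 2.6]. Speed limits (rad/s): [2.22, 2.22, 2.79, 2.79, 3.14, 3.14, 3.14].

INTERFACE

Orientations are given as [roll, pitch, yaw] about the fixed x, y, z axes, in that order (R = Rz(yaw) Ry(pitch) Rx(roll)).
In Python, from bench import ctrl, read_camera gives the robot as it stands. The module is installed in compiled form; this text tells all that it offers.
- The arm moves only by the tool play_rows, never from a script. Its argument "motion" is a list that holds one entry, the list of rows, each a list of 7 numbers: the turn, a rotation vector about the tool's x, y, z in rad, then the shift along the tool's x, y, z in m, then the opening in per cent of the stroke, from 0 (shut) to 100 (fully open). In form: [[[wx, wy, wz, x, y, z, fingers], ...]]. A call has 1 to 20 rows; each row is the pose to reach, as a shift and turn from the pose commanded when the call began, along the tool's axes at that moment; what a row does not reach only later rows make up. A row lasts 1/10 s, in which the tool goes at most 50 mm and 8.59 degrees, less where a joint would pass 70% of its speed; a pose out of reach is approached as far as the arm can. A call with a gripper value outside its range is refused whole. The fingers move at their own pace and stop on an object; the grip force is fixed at half the most. Time passes only in rows, so rows that repeat a pose let the fingers close. It gives the time, the measured TCP pose, the force, the opening and the grip force at its end, in the units of the state.
- ctrl.get_state(): the state, without advancing time (a new reading comes with each control period).
- read_camera(name): name is "side" or "top" or "wrist"; returns a dict with "pixels" (420x560x3 uint8, blue, green, red), "camera_matrix" (3x3 intrinsics, pixels), "R" (3x3) and "t" (3): a world point X has camera coordinates R X + t; the wrist camera has in their place "mount" (4x4, takes a point from camera to tool coordinates, whose origin is the TCP and whose axes are the flange's). Camera axes: x right, y down, z forward; pixel columns grow to the right and rows downward; lengths in mm; the calibration is good to about 2 mm. A picture is of the moment at which its call begins: read the wrist's pose just before it. There is no depth.
- ctrl.job_done(): hands the job in; it is judged then, once.
The state is a dict: "time": time; "joints": joint angles; "dq": joint speeds; "joint_torque": joint torques, N m; "ee_pos": TCP position; "ee_rot": TCP orientation; "contact_force": force on the tool from outside, world axes, zero at the start; "moment": the same for the moment, N m; "opening": opening from 0.0 (shut) to 1.0 (fully open); "finger_force": force on a finger pad.
Only numpy, scipy, OpenCV 4.12 (cv2) and the standard library are available. Lean on these libraries where they do the work, as an engineer would, in place of code of your own. Each camera call takes 0.05 s, during which the arm holds its last target. There are 200 camera calls.

## Working session

There is one attempt and no reset: what is moved stays moved. The work goes in short steps, Python scripts to look and compute and a tool call to move; the robot and the scene stay as the last step left them, time stands still between calls to the robot, and variables do not carry over. Pictures are saved under pics/ and viewed, at most 10 in all, crops included, and the job is handed in when it is done.

Besides the shell and the picture viewer there is one more tool, called after "Request:" by a JSON object that holds its "fn" and its "kwargs". play_rows: Moves the arm, as the interface text tells. Its arguments: {"type":"object","properties":{"motion":{"type":"array","items":{"type":"array","items":{"type":"array","items":{"type":"number"}}}}},"required":["motion"]}

```bash
mkdir -p pics; python3 - <<'E'
from bench import ctrl, read_camera
import cv2,pickle
s=ctrl.get_state();print({k:s[k] for k in('time','ee_pos','ee_rot','contact_force','opening')})
d={}
for n in('side','top','wrist'):
    d[n]=read_camera(n);cv2.imwrite(f'pics/{n}0.png',d[n]['pixels'])
    print(n,{k:v.round(3).tolist() for k,v in d[n].items() if k!='pixels'})
pickle.dump(d,open('d0.pkl','wb'))
E
```

```text
{'time': 0.0, 'ee_pos': array([269.33939672, 563.5579476 , 221.74941424]), 'ee_rot': array([-3.14016549e+00,  8.63491876e-05,  2.69577014e+00]), 'contact_force': array([0.60149438, 0.11903101, 0.7035326 ]), 'opening': 1.0021077978780764}
side {'camera_matrix': [[518.109, 0.0, 279.764], [0.0, 518.109, 209.789], [0.0, 0.0, 1.0]], 'R': [[0.69, -0.723, 0.02], [-0.418, -0.421, -0.806], [0.591, 0.548, -0.592]], 't': [-393.13, 362.519, 1295.421]}
top {'camera_matrix': [[410.098, 0.0, 283.317], [0.0, 410.098, 213.988], [0.0, 0.0, 1.0]], 'R': [[0.023, -1.0, 0.013], [-0.981, -0.025, -0.192], [0.192, -0.008, -0.981]], 't': [-12.107, 573.459, 1293.334]}
wrist {'camera_matrix': [[294.148, 0.0, 276.853], [0.0, 294.148, 209.714], [0.0, 0.0, 1.0]], 'mount': [[0.001, -0.969, -0.246, 67.149], [1.0, 0.001, 0.0, 0.646], [0.0, -0.246, 0.969, -162.295], [0.0, 0.0, 0.0, 1.0]]}
```

View pics/top0.png

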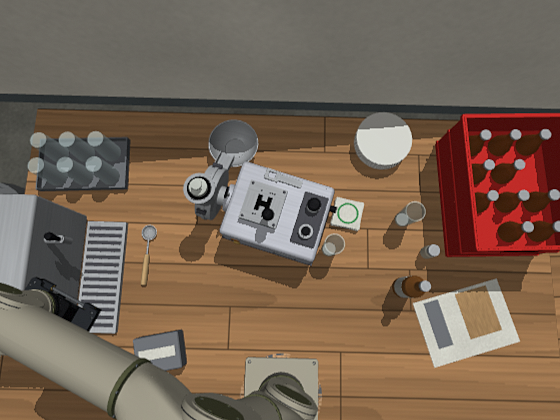

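View pics/side0.png

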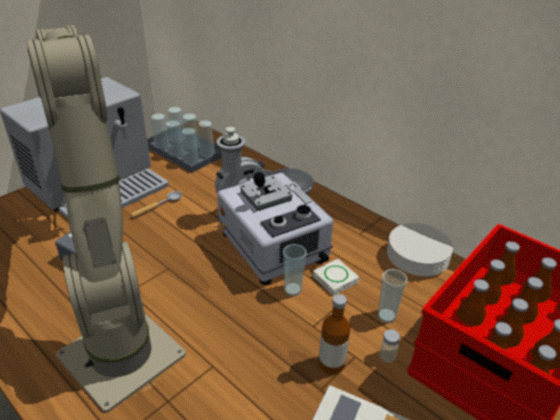

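The top view shows the drive at about (277,212): knob near (267,214), start button near (306,231), stop near (313,205), and a glass at (333,245). I'll zoom both views.

```bash
python3 - <<'E'
import cv2,pickle,numpy as np
d=pickle.load(open('d0.pkl','rb'))
a=cv2.resize(d['top']['pixels'][150:270,215:345],None,fx=5,fy=5,interpolation=cv2.INTER_CUBIC)
b=cv2.resize(d['side']['pixels'][155:280,205:335],None,fx=6,fy=4.8,interpolation=cv2.INTER_CUBIC)
cv2.imwrite('pics/tc.png',a)
b=cv2.resize(d['side']['pixels'][160:260,205:335],None,fx=6,fy=6,interpolation=cv2.INTER_CUBIC)
cv2.imwrite('pics/sc.png',b)
E
```

```text
(no output)
```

View pics/tc.png

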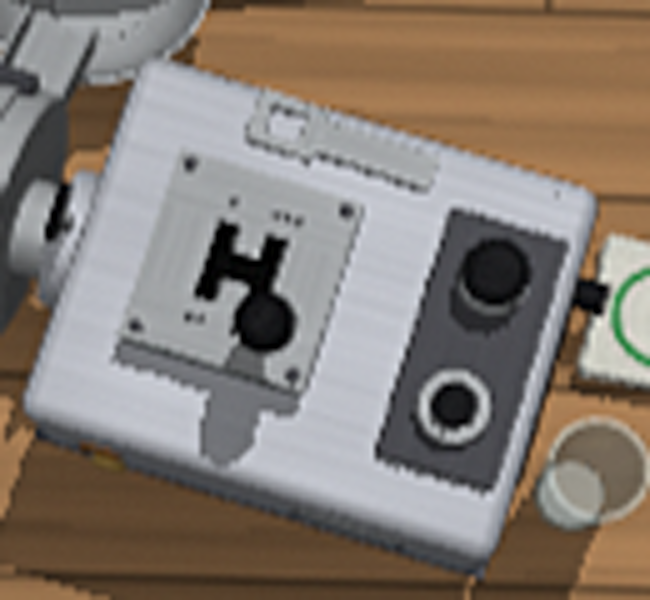

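View pics/sc.png

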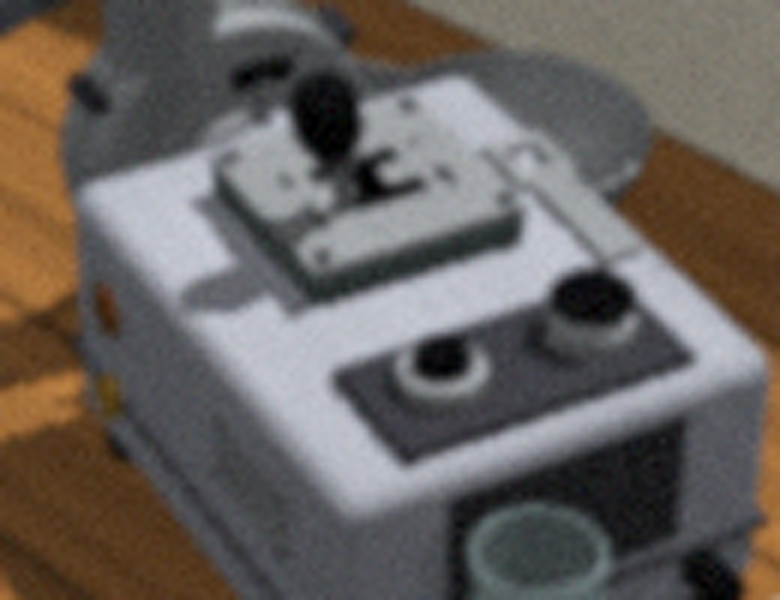

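The top crop shows gate screws at (190,163), (347,210), (137,326), (292,375), knob (264,321), start (454,405) and stop (495,272). In the side crop, start is at (443,357), stop (593,295), knob (325,118), and screws at (232,160), (406,104), (503,200), (321,257). I'll fit the pose from these.

```bash
cat > h.py <<'E'
import numpy as np,pickle
def ray(c,p):
    d=c['R'].T@np.linalg.solve(c['camera_matrix'],[*p,1]); return -c['R'].T@c['t'],d
def onz(c,p,z):
    o,d=ray(c,p); return (o+d*(z-o[2])/d[2])[:2]
def proj(c,X):
    q=c['camera_matrix']@(c['R']@X+c['t']); return q[:2]/q[2]
E
python3 - <<'E'
from h import *
from scipy.optimize import least_squares
d=pickle.load(open('d0.pkl','rb'))
T=lambda p:((np.array(p)+.5)/5-.5+[215,150]); S=lambda p:((np.array(p)+.5)/6-.5+[205,160])
pt={'start':(T((454,405)),S((443,357)),(-40,-100,195)),'stop':(T((495,272)),S((593,297)),(42,-100,204)),
'gate':(T(np.mean([(190,163),(347,210),(137,326),(292,375)],0)),S(np.mean([(232,160),(406,104),(503,200),(321,257)],0)),(0,45,190))}
for n,(a,b,m) in pt.items(): print(n,onz(d['top'],a,m[2]).round(1),onz(d['side'],b,m[2]).round(1))
def W(p,m):
    c,s=np.cos(p[2]),np.sin(p[2]);return np.array([p[0]+c*m[0]-s*m[1],p[1]+s*m[0]+c*m[1],m[2]])
def f(p,use=(0,1)):
    return np.concatenate([proj(d[('top','side')[k]],W(p,v[2]))-v[k] for v in pt.values() for k in use])
for u in((0,),(1,),(0,1)):
    r=least_squares(f,[550,0,-.2],args=(u,));print(u,r.x.round(3),r.fun.round(2))
p=r.x
def knob(q): # sh,se
    sh,se=q; l=np.array([np.tan(sh),np.tan(se),1]);l*=145/np.linalg.norm(l);return W(p,np.array([0,45,117.5])+l)
kt,ks=T((264,321)),S((325,115))
k=least_squares(lambda q:np.r_[proj(d['top'],knob(q))-kt,proj(d['side'],knob(q))-ks],[-.2,-.2]);print('knob',k.x,k.fun,knob(k.x))
for n,m in dict(gate=(0,45,190),start=(-40,-100,195),stop=(42,-100,205)).items():print(n,W(p,m).round(1))
E
```

```text
start [498.5 -62.5] [493.1 -62.3]
stop [576.7 -85. ] [568.1 -88. ]
gate [578.   64.5] [575.9  70.9]
(0,) [ 5.6518e+02  2.2081e+01 -2.8900e-01] [-0.03  0.06  0.27 -0.07 -0.24 -0.  ]
(1,) [ 5.59753e+02  2.27860e+01 -2.92000e-01] [-0.35 -0.07 -0.05 -0.89  0.42  1.08]
(0, 1) [ 5.63019e+02  2.30390e+01 -2.91000e-01] [-0.42  0.84  0.44 -0.61 -0.06  0.72  0.68 -1.42 -0.57  0.67  1.12  0.63]
knob [-0.2615462  -0.19132745] [-1.09830407  0.29254832  1.11239172  0.7030222 ] [532.97288906  51.17185356 255.17940259]
gate [575.9  66.1 190. ]
start [496.  -61.3 195. ]
stop [574.6 -84.8 205. ]
```

```bash
cat >> h.py <<'E'
from scipy.spatial.transform import Rotation as Ro
def drive(p,m):
    c,s=np.cos(p[2]),np.sin(p[2]);return np.array([p[0]+c*m[0]-s*m[1],p[1]+s*m[0]+c*m[1],m[2]])
def to(pos,yaw=None):
    "tool-axes turn and shift (m) from the pose now"
    from bench import ctrl
    s=ctrl.get_state();R0=Ro.from_euler('xyz',s['ee_rot'])
    w=(R0.inv()*Ro.from_euler('xyz',[np.pi,0,yaw])).as_rotvec() if yaw is not None else np.zeros(3)
    print('turn',w.round(3),'shift',(R0.inv().apply(np.array(pos)-s['ee_pos'])/1000).round(4))
E
python3 -c "
from h import *
to((269,564,420),1.28);to((479,48,370),1.28)"
```

```text
turn [-1.000e-03  1.000e-03  1.416e+00] shift [ 4.000e-04 -1.000e-04 -1.981e-01]
turn [-1.000e-03  1.000e-03  1.416e+00] shift [-0.4115 -0.3751 -0.1476]
```

Request:
{"fn": "play_rows", "kwargs": {"motion": [[[0,0,0,0,0,-0.05,80],[0,0,0,0,0,-0.1,50],[0,0,0,0,0,-0.15,30],[0,0,0.1,0,0,-0.19,0],[0,0,1.416,-0.4115,-0.3751,-0.17,0],[0,0,1.416,-0.4115,-0.3751,-0.17,0],[0,0,1.416,-0.4115,-0.3751,-0.17,0],[0,0,1.416,-0.4115,-0.3751,-0.17,0],[0,0,1.416,-0.4115,-0.3751,-0.17,0],[0,0,1.416,-0.4115,-0.3751,-0.17,0],[0,0,1.416,-0.4115,-0.3751,-0.17,0],[0,0,1.416,-0.4115,-0.3751,-0.17,0],[0,0,1.416,-0.4115,-0.3751,-0.1476,0],[0,0,1.416,-0.4115,-0.3751,-0.1476,0],[0,0,1.416,-0.4115,-0.3751,-0.1476,0],[0,0,1.416,-0.4115,-0.3751,-0.1476,0],[0,0,1.416,-0.4115,-0.3751,-0.1476,0],[0,0,1.416,-0.4115,-0.3751,-0.1476,0]]]}}

```text
time: 1.95
ee_pos: [478.7, 49.6, 370.1]
ee_rot: [-3.141, -0.0, 1.281]
contact_force: [-0.0, 0.7, 0.4]
opening: 0.003
finger_force: 0.0
```

```bash
python3 - <<'E'
from bench import ctrl, read_camera
import cv2,pickle
s=ctrl.get_state();print(s['time'],s['ee_pos'],s['ee_rot'],s['contact_force'],s['opening'])
w=read_camera('wrist');w['s']=s;pickle.dump(w,open('w1.pkl','wb'))
cv2.imwrite('pics/w1.png',cv2.resize(w['pixels'],None,fx=1.4,fy=1.4,interpolation=cv2.INTER_CUBIC))
E
```

```text
1.95 [478.7277424   49.56348462 370.14937576] [-3.14118610e+00 -3.37861548e-04  1.28135303e+00] [-0.02636663  0.70916275  0.37683664] 0.0027997705842552345
```

View pics/w1.png

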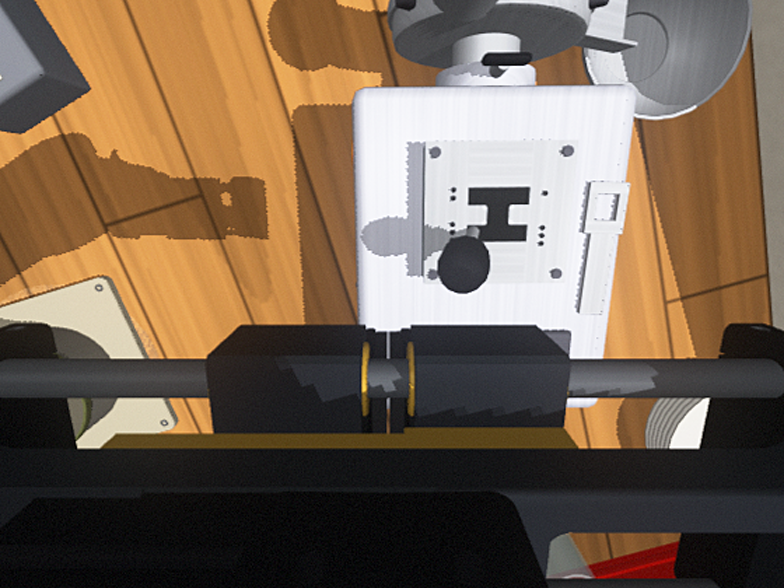

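The wrist view shows gate screws at (435,152), (568,151), (556,273), (433,274), the H centre at (498,214) and the knob at (464,264). The buttons are hidden behind the gripper.

```bash
cat >> h.py <<'E'
def wcam(w):
    s=w['s'];T=np.eye(4);T[:3,:3]=Ro.from_euler('xyz',s['ee_rot']).as_matrix();T[:3,3]=s['ee_pos']
    M=np.linalg.inv(T@w['mount']);return dict(camera_matrix=w['camera_matrix'],R=M[:3,:3],t=M[:3,3])
E
python3 - <<'E'
from h import *
w=pickle.load(open('w1.pkl','rb'));c=wcam(w)
U=lambda p:(np.array(p)+.5)/1.4-.5
q=[onz(c,U(p),190) for p in((435,152),(568,151),(556,273),(433,274))]
print(np.round(q,1),np.mean(q,0), 'H',onz(c,U((498,214)),190))
e=lambda a,b:np.arctan2(*(q[b]-q[a])[::-1])
print(e(0,1),e(3,2),e(3,0)-np.pi/2,e(2,1)-np.pi/2)
kc=onz(c,U((464,264)),255);print('knob',kc)
y=np.mean([e(0,1),e(3,2),e(3,0)-np.pi/2,e(2,1)-np.pi/2]);d=kc-np.mean(q,0);print('rel',np.cos(y)*d[0]+np.sin(y)*d[1],-np.sin(y)*d[0]+np.cos(y)*d[1])
E
```

```text
[[541.7 131.1]
 [642.5 102. ]
 [615.    7.9]
 [514.8  36.7]] [578.49104385  69.41354127] H [578.72652792  69.91740688]
-0.2811525735997237 -0.27996798658835487 -0.2773620083553334 -0.284371554395769
knob [533.71802337  52.13517099]
rel -38.23369263395364 -29.006037131884334
```

```bash
cat >> h.py <<'E'
P=(565.4,24.8,-0.283)
def G(rx,ry,z): return drive(P,(rx,45+ry,z))
def rel(v): 
    c,s=np.cos(P[2]),np.sin(P[2]);d=np.array(v)[:2]-G(0,0,0)[:2];return np.array([c*d[0]+s*d[1],-s*d[0]+c*d[1]]).round(1)
E
python3 -c "
from h import *
to(G(-100,-29,370),1.288);to(G(-100,-29,244),1.288)"
```

```text
turn [-0.    -0.    -0.005] shift [ 0.016  -0.0098  0.0002]
turn [-0.    -0.    -0.005] shift [ 0.0159 -0.0098  0.1262]
```

Request:
{"fn": "play_rows", "kwargs": {"motion": [[[0,0,-0.005,0.016,-0.01,0,0],[0,0,-0.005,0.016,-0.01,0.04,0],[0,0,-0.005,0.016,-0.01,0.08,0],[0,0,-0.005,0.016,-0.01,0.11,0],[0,0,-0.005,0.016,-0.01,0.126,0],[0,0,-0.005,0.016,-0.01,0.126,0],[0,0,-0.005,0.016,-0.004,0.126,0],[0,0,-0.005,0.016,0.002,0.126,0],[0,0,-0.005,0.016,0.008,0.126,0],[0,0,-0.005,0.016,0.014,0.126,0],[0,0,-0.005,0.016,0.018,0.126,0],[0,0,-0.005,0.016,0.022,0.126,0],[0,0,-0.005,0.016,0.024,0.126,0],[0,0,-0.005,0.016,0.024,0.126,0]]]}}

```text
time: 3.4
ee_pos: [506.4, 56.6, 244.2]
ee_rot: [-3.141, 0.0, 1.285]
contact_force: [-4.2, 1.7, 2.1]
opening: 0.006
finger_force: 1.9
```

```bash
cat > look.py <<'E'
import sys,cv2;from h import *
from bench import ctrl, read_camera
s=ctrl.get_state();print(s['time'],s['ee_pos'].round(1),s['ee_rot'].round(3),'rel',rel(s['ee_pos']),s['contact_force'].round(2))
n=sys.argv[1]
w=read_camera('wrist');w['s']=s;pickle.dump(w,open(n+'.pkl','wb'))
cv2.imwrite(f'pics/{n}.png',w['pixels'])
t=read_camera('top');a=cv2.resize(t['pixels'][150:270,215:345],None,fx=5,fy=5,interpolation=cv2.INTER_CUBIC);cv2.imwrite(f'pics/{n}t.png',a)
E
python3 look.py w2
```

```text
3.4 [506.4  56.6 244.2] [-3.141  0.     1.285] rel [-65.5 -31. ] [-4.2   1.66  2.06]
```

View pics/w2.png

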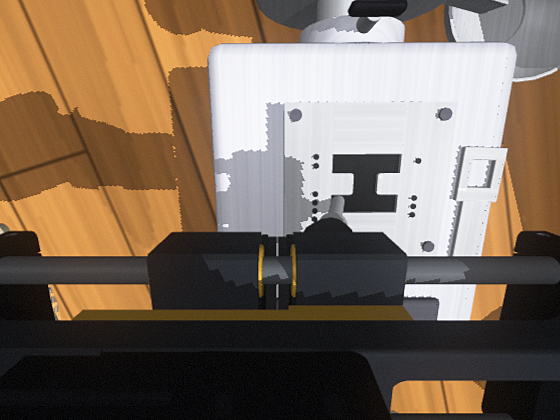

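The fingertips are touching the knob at about 4 N. The stem base is at (338,203), still at the near end of the lane. I'll advance along the lane.

Request:
{"fn": "play_rows", "kwargs": {"motion": [[[0,0,0,0.001,0.003,0,0],[0,0,0,0.001,0.006,0,0],[0,0,0,0.001,0.009,0,0],[0,0,0,0.001,0.012,0,0],[0,0,0,0.001,0.015,0,0],[0,0,0,0.001,0.018,0,0],[0,0,0,0.001,0.021,0,0],[0,0,0,0.001,0.024,0,0],[0,0,0,0.001,0.027,0,0],[0,0,0,0.001,0.029,0,0],[0,0,0,0.001,0.031,0,0],[0,0,0,0.001,0.033,0,0],[0,0,0,0.001,0.033,0,0]]]}}

```text
time: 4.8
ee_pos: [538.7, 48.1, 244.0]
ee_rot: [3.142, 0.0, 1.285]
contact_force: [-2.7, -0.2, 2.4]
opening: 0.004
finger_force: 1.6
```

```bash
python3 look.py w3
```

```text
4.8 [538.7  48.1 244. ] [3.142 0.    1.285] rel [-32.1 -30.1] [-2.72 -0.23  2.44]
```

View pics/w3.png

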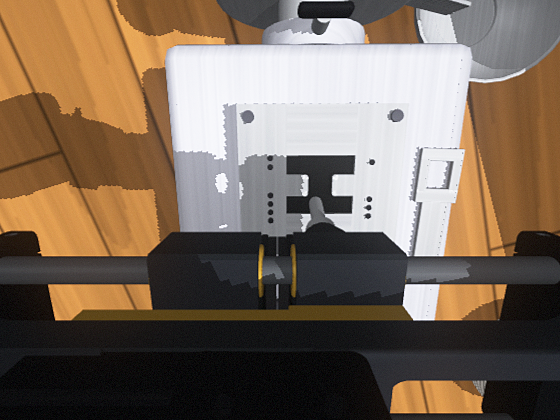

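The stem base (315,203) is almost at the cross channel, whose centre is near x=318. I'll go 2.5 mm further, back off, and go round to the button side.

Request:
{"fn": "play_rows", "kwargs": {"motion": [[[0,0,0,0,0.0015,0,0],[0,0,0,0,0.0025,0,0],[0,0,0,0,0.0025,0,0],[0,0,0,0,-0.008,0,0],[0,0,0,0,-0.02,0,0],[0,0,0,-0.02,-0.03,0,0],[0,0,0,-0.045,-0.03,0,0],[0,0,0,-0.06,-0.015,0,0],[0,0,0,-0.06,0.01,0,0],[0,0,0,-0.06,0.032,0,0],[0,0,0,-0.05,0.032,0,0],[0,0,0,-0.044,0.032,0,0],[0,0,0,-0.038,0.032,0,0],[0,0,0,-0.034,0.032,0,0],[0,0,0,-0.034,0.032,0,0]]]}}

```text
time: 6.4
ee_pos: [559.4, 7.7, 244.2]
ee_rot: [-3.141, -0.001, 1.286]
contact_force: [-0.2, 0.3, -0.3]
opening: 0.004
finger_force: 0.0
```

```bash
python3 look.py w4
```

```text
6.4 [559.4   7.7 244.2] [-3.141e+00 -1.000e-03  1.286e+00] rel [ -1.  -63.1] [-0.19  0.3  -0.28]
```

View pics/w4.png

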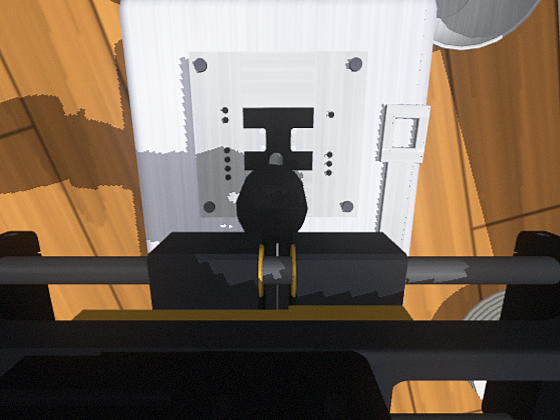

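The stem (276,158) is lined up with the cross channel (278). Now I'll push across, towards the attachment.

Request:
{"fn": "play_rows", "kwargs": {"motion": [[[0,0,0,0.003,0,0,0],[0,0,0,0.006,0,0,0],[0,0,0,0.009,0,0,0],[0,0,0,0.012,0,0,0],[0,0,0,0.015,0,0,0],[0,0,0,0.018,0,0,0],[0,0,0,0.021,0,0,0],[0,0,0,0.024,0,0,0],[0,0,0,0.027,0,0,0],[0,0,0,0.03,0,0,0],[0,0,0,0.033,0,0,0],[0,0,0,0.036,0,0,0],[0,0,0,0.039,0,0,0],[0,0,0,0.042,0,0,0],[0,0,0,0.045,0,0,0],[0,0,0,0.048,0,0,0],[0,0,0,0.051,0,0,0],[0,0,0,0.054,0,0,0],[0,0,0,0.054,0,0,0]]]}}

```text
time: 8.4
ee_pos: [575.0, 59.0, 244.1]
ee_rot: [-3.142, -0.0, 1.286]
contact_force: [-0.6, -0.2, 0.7]
opening: 0.006
finger_force: 0.6
```

```bash
python3 look.py w5
```

```text
8.4 [575.   59.  244.1] [-3.142 -0.     1.286] rel [-0.4 -9.5] [-0.59 -0.19  0.67]
```

View pics/w5.png

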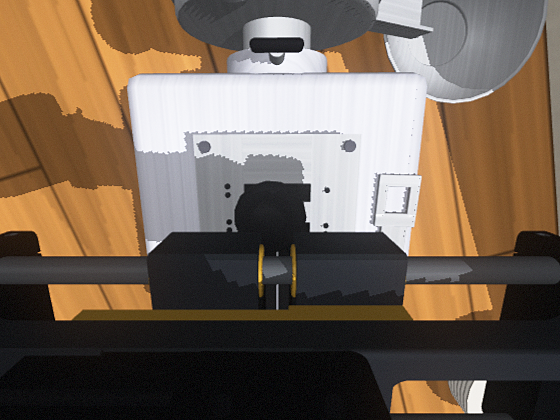

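Request:
{"fn": "play_rows", "kwargs": {"motion": [[[0,0,0,0.002,0,0,0],[0,0,0,0.004,0,0,0],[0,0,0,0.006,0,0,0],[0,0,0,0.008,0,0,0],[0,0,0,0.01,0,0,0],[0,0,0,0.01,0,0,0]]]}}

```text
time: 9.1
ee_pos: [577.7, 68.3, 243.9]
ee_rot: [-3.141, 0.0, 1.285]
contact_force: [-0.5, -2.0, -1.2]
opening: 0.007
finger_force: 0.7
```

```bash
python3 look.py w6; python3 - <<'E'
import cv2
for n in('w5','w6'):
    im=cv2.imread(f'pics/{n}.png').max(2)[150:232,225:320]
    m=(im<60).astype('uint8')
    for r in(40,50,60,70): 
        c=m[r].nonzero()[0]; print(n,r+150,c.min()+225,c.max()+225)
    c=m[:,40:50].any(1).nonzero()[0];print('top',c.min()+150)
E
```

```text
9.1 [577.7  68.3 243.9] [-3.141  0.     1.285] rel [-0.4  0.2] [-0.51 -1.97 -1.24]
w5 190 245 309
w5 200 239 309
w5 210 235 304
w5 220 227 305
top 181
w6 190 245 295
w6 200 226 309
w6 210 235 309
w6 220 235 304
top 179
```

Request:
{"fn": "play_rows", "kwargs": {"motion": [[[0,0,0,0.001,0,0,0],[0,0,0,0.002,0,0,0],[0,0,0,0.002,0,0,0]]]}}

```text
time: 9.5
ee_pos: [578.3, 69.9, 244.0]
ee_rot: [-3.141, 0.0, 1.285]
contact_force: [-0.2, -0.1, -1.0]
opening: 0.006
finger_force: 0.8
```

```bash
python3 - <<'E'
from h import *
from bench import ctrl,read_camera
import cv2
s=ctrl.get_state();print(rel(s['ee_pos']),s['contact_force'])
# stem/knob and gate in the wrist picture by thresholds
w=read_camera('wrist');w['s']=s;c=wcam(w);cv2.imwrite('pics/w7.png',w['pixels'])
# where H corners and knob outline at hypothetic tilts project
for n,(x,y,z) in dict(Htl=(-25,22,190),Htr=(25,22,190),lane_in=(0,8,190),ktop25=(-4,25,262),ktop30=(-4,30,260)).items(): print(n,proj(c,G(x,y,z)).round(1))
g=w['pixels'].max(2);
for r in range(165,232,6): print(r,''.join('#' if v<45 else '+' if v<90 else '.' for v in g[r,225:330:2]))
E
```

```text
[-0.3  1.9] [-0.18743486 -0.07269856 -1.04165603]
Htl [243.9 200.2]
Htr [310.4 200. ]
lane_in [277.2 218. ]
ktop25 [269.5 224.5]
ktop30 [269.5 214.1]
165 .....................................................
171 .....................................................
177 .....................................................
183 .............+###+++#+#+++++++#......................
189 ..........+#+##+##+#++####++++++++#+.................
195 ........##################+####+###+++...............
201 +##...+################################+++#..........
207 .++..+#############+#######################.......+..
213 .....################################+#####..........
219 .....###################################.............
225 ......#################################..............
231 .......+##############################...............
```

Request:
{"fn": "play_rows", "kwargs": {"motion": [[[0,0,0,-0.008,0,0,0],[0,0,0,-0.02,-0.005,0,0],[0,0,0,-0.022,-0.035,0,0],[0,0,0,-0.022,-0.06,0,0],[0,0,0,0,-0.062,0,0],[0,0,0,0.027,-0.062,0,0],[0,0,0,0.027,-0.05,0,0],[0,0,0,0.027,-0.042,0,0],[0,0,0,0.027,-0.036,0,0],[0,0,0,0.027,-0.032,0,0],[0,0,0,0.027,-0.029,0,0],[0,0,0,0.027,-0.026,0,0],[0,0,0,0.027,-0.023,0,0],[0,0,0,0.027,-0.02,0,0],[0,0,0,0.027,-0.017,0,0],[0,0,0,0.027,-0.014,0,0],[0,0,0,0.027,-0.011,0,0],[0,0,0,0.027,-0.008,0,0],[0,0,0,0.027,-0.005,0,0],[0,0,0,0.027,-0.005,0,0]]]}}

```text
time: 11.55
ee_pos: [581.4, 97.0, 244.0]
ee_rot: [-3.142, 0.0, 1.285]
contact_force: [-1.8, 0.2, 2.0]
opening: 0.007
finger_force: 1.0
```

```bash
cat > st.py <<'E'
from h import *
from bench import ctrl,read_camera
import cv2
s=ctrl.get_state();print(s['time'],rel(s['ee_pos']),s['ee_pos'].round(1),s['contact_force'].round(2))
w=read_camera('wrist');w['s']=s;c=wcam(w)
for n,(x,y,z) in dict(Htl=(-25,22,190),Htr=(25,22,190),k20=(20,29,260),k40=(40,29,255)).items(): print(n,proj(c,G(x,y,z)).round(1))
g=w['pixels'].max(2)
for r in range(171,232,6): print(r,''.join('#' if v<45 else '+' if v<90 else '.' for v in g[r,225:405:2]))
E
python3 st.py
```

```text
11.55 [-4.8 28.8] [581.4  97.  244. ] [-1.78  0.18  2.04]
Htl [250.8 234. ]
Htr [315.4 233.9]
k20 [323. 264.]
k40 [357.7 260.1]
171 ..........................................................................................
177 ..........................................................................................
183 ..........................+...+...........................................................
189 ..........................................................................................
195 ..........................................................................................
201 ..........................................................................................
207 ..........................................................................................
213 ..........................................................................................
219 ..........................................................................................
225 ..........................................................................................
231 .........................................+##########++###+................................
```

Request:
{"fn": "play_rows", "kwargs": {"motion": [[[0,0,0,0,0.003,0,0],[0,0,0,0,0.006,0,0],[0,0,0,0,0.009,0,0],[0,0,0,0,0.011,0,0],[0,0,0,0,0.012,0,0],[0,0,0,0,0.012,0,0]]]}}

```text
time: 12.2
ee_pos: [592.6, 93.7, 243.9]
ee_rot: [-3.141, 0.0, 1.285]
contact_force: [-2.3, 0.1, -1.8]
opening: 0.007
finger_force: 1.2
```

Request:
{"fn": "play_rows", "kwargs": {"motion": [[[0,0,0,0,0.001,0,0],[0,0,0,0,0.002,0,0],[0,0,0,0,0.002,0,0]]]}}

```text
time: 12.5
ee_pos: [594.6, 93.2, 244.2]
ee_rot: [3.142, -0.0, 1.285]
contact_force: [-2.4, -0.5, -2.6]
opening: 0.007
finger_force: 1.3
```

Request:
{"fn": "play_rows", "kwargs": {"motion": [[[0,0,0,0,0.001,0,0],[0,0,0,0,0.0015,0,0],[0,0,0,0,0.0015,0,0]]]}}

```text
time: 12.8
ee_pos: [596.0, 92.8, 244.1]
ee_rot: [-3.141, -0.0, 1.285]
contact_force: [-2.3, 0.4, -1.6]
opening: 0.005
finger_force: 1.5
```

Request:
{"fn": "play_rows", "kwargs": {"motion": [[[0,0,0,0,0.0005,0,0],[0,0,0,0,0.001,0,0],[0,0,0,0,0.001,0,0]]]}}

```text
time: 13.1
ee_pos: [596.7, 92.6, 244.0]
ee_rot: [-3.141, 0.0, 1.285]
contact_force: [-4.3, 0.8, -2.7]
opening: 0.005
finger_force: 2.4
```

Request:
{"fn": "play_rows", "kwargs": {"motion": [[[0,0,0,0,0.0005,0,0],[0,0,0,0,0.001,0,0],[0,0,0,0,0.001,0,0]]]}}

```text
time: 13.4
ee_pos: [597.2, 92.5, 243.9]
ee_rot: [-3.14, 0.0, 1.285]
contact_force: [-7.3, 0.5, -1.5]
opening: 0.003
finger_force: 3.5
```

```bash
python3 st.py|head -1
```

```text
13.4 [11.7 28.9] [597.2  92.5 243.9] [-7.26  0.54 -1.48]
```

The force rises at the end stop, so the lever is home. I'll back off, lift, and move to where the wrist camera sees both the buttons and the lever.

Request:
{"fn": "play_rows", "kwargs": {"motion": [[[0,0,0,0,-0.005,0,0],[0,0,0,0,-0.02,0,0],[0,0,0,0,-0.05,0,0],[0,0,0,0,-0.055,-0.045,0],[0,0,0,0,-0.055,-0.09,0],[0,0,0,-0.04,-0.055,-0.1,0],[0,0,0,-0.085,-0.055,-0.1,0],[0,0,0,-0.13,-0.055,-0.1,0],[0,0,0,-0.175,-0.055,-0.1,0],[0,0,0,-0.22,-0.055,-0.1,0],[0,0,0,-0.254,-0.055,-0.1,0],[0,0,0,-0.254,-0.055,-0.1,0],[0,0,0,-0.254,-0.055,-0.1,0],[0,0,0,-0.254,-0.055,-0.1,0]]]}}

```text
time: 14.85
ee_pos: [474.1, -135.0, 344.4]
ee_rot: [3.14, -0.0, 1.286]
contact_force: [-0.6, 0.8, 0.0]
opening: 0.007
finger_force: 0.0
```

```bash
python3 look.py w8
```

```text
14.85 [ 474.1 -135.   344.4] [ 3.14  -0.     1.286] rel [ -43.  -223.9] [-0.57  0.81  0.02]
```

View pics/w8.png

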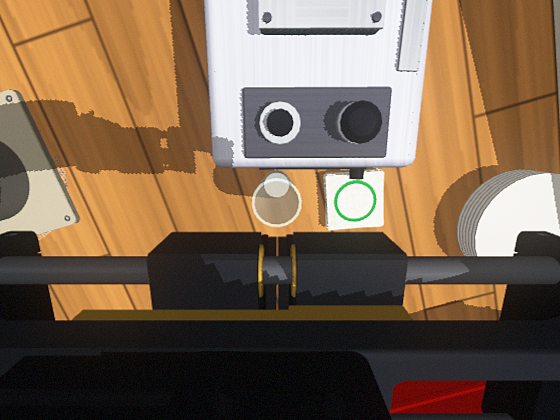

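The wrist view shows the start button at (280,122) in its collar (279,123), the stop head at (361,121), and the glass at (276,203). I'll check the lever numerically from the top camera.

```bash
python3 - <<'E'
from h import *
import cv2
from bench import read_camera
w=pickle.load(open('w8.pkl','rb'));c=wcam(w)
q=onz(c,(280,122),195);print('start',q,rel(q),'model',G(-40,-145,195)); print('collar',onz(c,(279,123),185),'stop',rel(onz(c,(361,121),204)))
t=read_camera('top');m=(t['pixels'].max(2)[150:270,215:345]<50).astype('uint8')
n,_,st,ce=cv2.connectedComponentsWithStats(m)
for i in range(1,n):
    if st[i,4]>15: print(st[i],ce[i]+[215,150])
for k,v in dict(home1=(40,29,255),home4=(-40,-29,255),start=(-40,-145,195)).items(): print(k,proj(t,G(*v)).round(1))
g=t['pixels'].max(2)
for r in range(188,222): print(r,''.join('#' if v<50 else '+' if v<90 else '.' for v in g[r,245:290]))
to(G(*rel(q),205))
E
```

```text
start [499.89672365 -58.72871027] [ -39.6 -143.5] model [499.06736139 -60.05270211 195.        ]
collar [498.83885467 -59.03800987] stop [  40.2 -143. ]
[ 36  26  12  15 133] [256.39849624 182.77443609]
[104  26  26  88 453] [331.20309051 227.21192053]
[ 9 37  5 11 27] [226.03703704 192.48148148]
[ 39  46  18  17 137] [262.76642336 203.83211679]
[ 91  48  15  13 144] [313.61111111 203.91666667]
[90 58 13  9 42] [309.66666667 212.88095238]
[86 77  9  9 58] [305.27586207 230.74137931]
[82 83 11  7 16] [301.125  237.3125]
home1 [255.5 182.1]
home4 [266.2 214.6]
start [304.6 230.4]
188 ........+#######+............................
189 ..........######+............................
190 ...........###+++............................
191 ............++++......................++.....
192 .............+++......................#+.....
193 .........+....++...........+.................
194 .....++.......+++............+...............
195 ...+.........+++++...........................
196 ..+..........#++++...........................
197 ..+.........+##++......++....................
198 .+.........
[... 529 characters left out ...]
.....
209 .........+.##......####+.....................
210 ...................####+.....................
211 ...................####......................
212 ...................+###......................
213 .......+.....................................
214 .............................................
215 .............................................
216 ................+.+..........................
217 ....................++.......................
218 .............................................
219 .............................................
220 .+++.........................................
221 ....+++......................................
turn [0. 0. 0.] shift [0.0804 0.0035 0.1391]
```

The knob is home in first. Now the start button: approach above, descend, then press by feel.

Request:
{"fn": "play_rows", "kwargs": {"motion": [[[0,0,0,0.04,0.003,0,0],[0,0,0,0.08,0.003,0,0],[0,0,0,0.08,0.003,0.04,0],[0,0,0,0.08,0.003,0.08,0],[0,0,0,0.08,0.003,0.115,0],[0,0,0,0.08,0.003,0.135,0],[0,0,0,0.08,0.003,0.143,0],[0,0,0,0.08,0.003,0.143,0],[0,0,0,0.08,0.003,0.146,0],[0,0,0,0.08,0.003,0.149,0],[0,0,0,0.08,0.003,0.151,0],[0,0,0,0.08,0.003,0.151,0]]]}}

```text
time: 16.2
ee_pos: [499.5, -60.0, 193.7]
ee_rot: [3.14, -0.001, 1.285]
contact_force: [2.1, 0.4, 2.5]
opening: 0.004
finger_force: 1.2
```

Request:
{"fn": "play_rows", "kwargs": {"motion": [[[0,0,0,0,0,0.001,0],[0,0,0,0,0,0.002,0],[0,0,0,0,0,0.003,0],[0,0,0,0,0,0.003,0]]]}}

```text
time: 16.6
ee_pos: [499.4, -60.0, 190.4]
ee_rot: [3.141, -0.0, 1.285]
contact_force: [3.3, 1.2, 5.1]
opening: 0.005
finger_force: 2.1
```

Request:
{"fn": "play_rows", "kwargs": {"motion": [[[0,0,0,0,0,0.001,0],[0,0,0,0,0,0.0015,0],[0,0,0,0,0,0.0015,0]]]}}

```text
time: 16.9
ee_pos: [499.4, -60.0, 189.4]
ee_rot: [3.141, -0.001, 1.285]
contact_force: [1.4, 1.2, 10.1]
opening: 0.008
finger_force: 5.0
```

Request:
{"fn": "play_rows", "kwargs": {"motion": [[[0,0,0,0,0,0.001,0],[0,0,0,0,0,0.0015,0],[0,0,0,0,0,0.0015,0],[0,0,0,0,0,0.0015,0]]]}}

```text
time: 17.3
ee_pos: [499.5, -60.0, 189.1]
ee_rot: [3.14, -0.002, 1.285]
contact_force: [-4.4, 1.5, 23.7]
opening: 0.001
finger_force: 11.8
```

Request:
{"fn": "play_rows", "kwargs": {"motion": [[[0,0,0,0,0,-0.01,0],[0,0,0,0,0,-0.04,0],[0,0,0,0,0,-0.08,0],[0,0,0,0,0,-0.12,0],[0,0,0,0,0,-0.16,0],[0,0,0,-0.04,-0.03,-0.16,0],[0,0,0,-0.08,-0.06,-0.16,0],[0,0,0,-0.08,-0.06,-0.16,0],[0,0,0,-0.08,-0.06,-0.16,0]]]}}

```text
time: 18.2
ee_pos: [417.7, -120.3, 346.9]
ee_rot: [-3.141, -0.001, 1.284]
contact_force: [1.3, 1.1, -0.4]
opening: 0.005
finger_force: 0.0
```

```bash
python3 - <<'E'
from h import *
import cv2
from bench import ctrl,read_camera
t=read_camera('top');m=(t['pixels'].max(2)[170:197,245:270]<50).astype('uint8')
n,_,st,ce=cv2.connectedComponentsWithStats(m)
print([(st[i].tolist(),ce[i]+[245,170]) for i in range(1,n) if st[i,4]>15], ctrl.get_state()['contact_force'])
E
```

```text
[([6, 6, 12, 15, 132], array([256.38636364, 182.82575758]))] [-0.52415091  0.04085546 -0.48807344]
```

The button bottomed out at a firm stop, the lever hasn't moved, and the hand is clear. I'll hand the job in.

```bash
python3 -c "
from bench import ctrl;print(ctrl.job_done())"
```

```text
the job is handed in; nothing more can be done
None
```

The lever is home in first gear, pushed with shut fingertips to its end stop at about 7 N; only then did I press the start button until it bottomed out (about 24 N). The hand was withdrawn touching nothing and the job handed in at about 18 s; no verdict came back.

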